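Slide the display plank out to the gauge and hold it level

TASK

Take hold of the white display plank on its dark desk stand and slide it straight out along its channel, towards the end carrying the model wheel, until its red-striped end is level with the tip of the orange gauge pointer. The plank will then hang out past its balance point, so finish while still holding it, lying level on the stand and at rest, for a colleague to fasten it. Move it gently so that the wheel stays on its grey spot and the plank never tips, and leave the pen pot, the brochures and the mug alone.

Things in the scene. Friction and masses are not known exactly. Their poses are not given: they have to be found in the camera images.
- stand: Dark, fixed desk stand, 260 long (its x) x 150 wide (its y), deck top 80 mm above the desk, with the space below open. Origin: on the desk under its centre; +x is the outward direction in which the plank must slide. Along both sides of the deck runs a red lip, 6 mm high above the deck, making a channel 122 mm wide along x, open at both ends.
- stand_edge (a point): Middle of the stand's outer edge at deck height (130 mm along the stand's x from its centre, 80 mm above the desk). Same axes as the stand. Unless held, plank and wheel tip over this edge once the overhang exceeds about 98 to 126 mm; the hold-down then needed at the grip is under 8 N.
- plank: Loose white plank, 320 long (x) x 110 wide (y) x 12 mm thick, about 0.33 kg (varies), lying on the deck in the channel with 6 mm play on each side; its outer end (+x) overhangs the stand by 30 to 60 mm at the start. Origin: centre of its underside; its x points outward like the stand's. Ordinary friction on the deck: a push of a few N moves it.
- plank_end (a point): Middle of the plank's outer end face (160 mm along plank x from its centre, half way up its thickness). The last 8 mm of the top at this end bears a red stripe.
- plank_grip (a point): Point in the yellow grip block fixed upright on the plank's inner end: block 40 mm along plank x, 16 mm wide along plank y, rising 45 mm above the plank's top (from 12 to 57 mm above its underside). This point lies 130 mm inward of the plank's centre, 36 mm above its underside. Best grasped from above, fingers closing along plank y.
- plank_spot (a point): Centre of the grey disc (92 mm across) printed on the plank's top, 105 mm outward of the plank's centre, where the wheel lies.
- wheel: Loose model car wheel, black tyre, silver spokes, lying flat on the plank's grey spot: 90 mm across, 37 mm high, about 0.3 kg (varies). Origin: centre of its underside.
- gauge: Fixed gauge standing on the desk past the stand: orange post 120 mm high on a steel foot, 125 mm to the stand's +y side of the channel's centre line, with a level pointer 4 mm thick reaching from it towards the plank. Its origin is on the desk on the channel's centre line, so the plank's end must come to x = 0 in this frame; axes as the stand's.
- gauge_tip (a point): Tip of the orange pointer (12 mm tall bar): 75 mm to the +y side of the channel's centre line (20 mm clear of the plank's side), 86 mm above the desk, at the plank's mid-thickness. It lies 160 to 195 mm outward of the stand's edge. The plank's end must be level with it, measured along the stand's x.
- pen_pot: Bystander: black pen pot with pens, 72 mm across, 145 mm high with pens. Origin: centre of its underside.
- brochures: Bystander: stack of brochures, 100 x 150 x 30 mm. Origin: centre of its underside.
- mug: Bystander: white mug, 80 mm across, 90 mm high, handle at its +y. Origin: centre of its underside.
Not all that is in view belongs to the job. What is shaped like the gauge but yellow is not meant.

How it is judged:
By the outcome, as a careful person would: the job done as asked, in the order asked, and still so for the second after the job is handed in, while the arm keeps its last pose, push and grip.
It also fails if it takes over 32 s, if anything falls off the work surface, if the arm or the gripper's body presses on something with over 40 N, if the wrist force passes 120 N, or if a joint passes its speed limit or range.

ROBOT

A 6-joint arm with a two-finger parallel gripper is mounted at the origin on the work surface. World frame = base frame: x ahead of the robot, y to its left, z up, the work surface at z = 0. Lengths are in m, angles in rad, forces in N, time in s.
With the tool pointing down it reaches from about 0.4 to 0.825 m from the base axis. Payload 7 kg.
Tool frame: the origin (TCP) lies on the centre line of the jaws, within the pads' length; the fingertips stand 19 mm ahead of it and the grasp point (between the pads) is the TCP; z points along the fingers, y is the direction in which the jaws open and shut (so a half turn about z gives the same grasp; the last joint's range is limited). The gripper opens to 85 mm and grips with 20 to 120 N. Pads are 22 mm wide; open, the fingers measure 114 mm over their backs; the gripper's body (76 mm by 85 mm) begins 54 mm behind the grasp point. The pads swing forward as they close: fully open they stand 13 mm farther back than shut.
Start: joints at [-1.001, 0.359, 0.012, 0, -1.224, -0.288], TCP at [0.188, -0.648, 0.25] pointing down, gripper open.
Joint ranges: [-3.07, 3.07], [-1.43, 2.12], [-1.02, 1.25], [-3.03, 1.67], [-3.05, -0], [-3.03, 3.03]. Speed limits (rad/s): [2.39, 2.39, 3.01, 3.14, 3.14, 3.14].

INTERFACE

Orientations are given as a 3x3 rotation matrix whose columns are the frame's x, y, z axes.
In Python, from plant import r gives the robot as it stands. The module is installed in compiled form; this text tells all that it offers.
- The arm moves only by the tool send_rows, never from a script. Its argument "targets" is a list of rows, each a list of 4 numbers: the shift along the tool's x, y, z in m, then the turn about the tool's z in rad. In form: [[tx, ty, tz, turn], ...]. A call has 1 to 12 rows; each row is the pose to reach, as a shift and turn from the pose measured when the call began, along the tool's axes at that moment; what a row does not reach only later rows make up. A row lasts 1/10 s, in which the tool goes at most 50 mm and 8.59 degrees, less where a joint would pass 70% of its speed; a pose out of reach is approached as far as the arm can. A call with a gripper value outside its range is refused whole. "jaw" is the opening, from -1 (shut) to 1 (fully open), set as the call begins (left out, the last holds). The fingers move at their own pace and stop on an object; "squeeze" is the grip in N (left out, the last holds). Time passes only in rows, so rows that repeat a pose let the fingers close. It gives the time, the measured TCP pose, the force and the opening at its end, in the units of the state.
- r.get_state(): the state, without advancing time (a new reading comes with each control period).
- r.read_camera(name): name is "scene" or "side" or "wrist"; returns the picture (420x560x3 uint8, blue, green, red); there is no depth.
- r.camera_info(name): a dict with "intrinsics" (3x3 intrinsics, pixels), "cam_to_world" (4x4, takes a point from camera to world coordinates); the wrist camera has in their place "mount" (4x4, takes a point from camera to tool coordinates, whose origin is the TCP and whose axes are the flange's). Camera axes: x right, y up, looking along -z (the intrinsics and any distortion apply to the point x, -y, -z); pixel columns grow to the right and rows downward; lengths in m; the calibration is good to about 2 mm. A picture is of the moment at which its call begins: read the wrist's pose just before it. camera_info takes no time and is no camera call.
- r.sign_off(): hands the job in, once; it reports no verdict.
The state is a dict: "t": time; "joints": joint angles; "qvel": joint speeds; "joint_torque": joint torques, N m; "eef_pos": TCP position; "ee_rot": TCP orientation; "force": force on the tool from outside, world axes, zero at the start; "wrist_torque": the same for the moment, N m; "finger_gap": finger opening in m.
Only numpy, scipy, OpenCV 4.12 (cv2) and the standard library are available. Lean on these libraries where they do the work, as an engineer would, in place of code of your own. Each camera call takes 0.05 s, during which the arm holds its last target. There are 200 camera calls.

## Working session

There is one attempt and no reset: what is moved stays moved. The work goes in short steps, Python scripts to look and compute and a tool call to move; the robot and the scene stay as the last step left them, time stands still between calls to the robot, and variables do not carry over. Pictures are saved under pics/ and viewed, about 8 in all and at most 12, crops included, and the job is handed in when it is done.

Besides the shell and the picture viewer there is one more tool, called after "Emit:" as a command line: name --pt "numbers of a row" for each row, then --argument value for the rest. send_rows: Moves the arm, as the interface text tells. Its arguments: {"type":"object","properties":{"targets":{"type":"array"},"jaw":{"type":"number"},"squeeze":{"type":"number"}},"required":["targets"]}

```bash
mkdir -p pics
cat > h.py <<'E'
import numpy as np, cv2
from plant import r
def ray(info,uv,pose=None):
    K=np.array(info["intrinsics"],float)
    T=np.array(info["cam_to_world"]) if pose is None else pose@np.array(info["mount"])
    d=info.get("distortion")
    p=cv2.undistortPoints(np.array([[uv]],float),K,None if d is None else np.array(d,float)).ravel()
    return T[:3,3],T[:3,:3]@np.array([p[0],-p[1],-1.0])
def onz(info,uv,z,pose=None):
    o,d=ray(info,uv,pose); return o+d*(z-o[2])/d[2]
def pose(s):
    T=np.eye(4);T[:3,:3]=s["ee_rot"];T[:3,3]=s["eef_pos"];return T
E
python3 - <<'E'
from h import *
s=r.get_state();print(s)
for n in("scene","side"):
    cv2.imwrite(f"pics/{n}0.png",r.read_camera(n));print(n,r.camera_info(n))
print(r.camera_info("wrist"))
E
```

```text
{'t': 0.0, 'joints': array([-1.00089479e+00,  3.59384268e-01,  1.10635753e-02, -3.74778864e-04,
       -1.22410872e+00, -2.88098198e-01]), 'qvel': array([ 0.00053501,  0.00027408,  0.00050751, -0.00056563,  0.00013388,
       -0.00105676]), 'joint_torque': array([-1.37580078e-03, -5.83323348e+01,  2.93420684e+01,  6.93649113e+00,
       -5.91177770e-03, -5.10700465e-05]), 'eef_pos': array([ 0.18756522, -0.64794174,  0.24936297]), 'ee_rot': array([[-9.60590962e-01, -2.77965217e-01, -5.84344414e-04],
       [-2.77965803e-01,  9.60589695e-01,  1.56514371e-03],
       [ 1.26259710e-04,  1.66589067e-03, -9.99998604e-01]]), 'force': array([-0.46819463,  0.2902389 , -0.55937544]), 'wrist_torque': array([-0.01728349, -0.00051766,  0.00470579]), 'finger_gap': 0.08536101489290956}
scene {'intrinsics': array([[420.58804971,   0.        , 280.07196236],
       [  0.        , 420.58804971, 209.94848603],
       [  0.        ,   0.        ,   1.        ]]), 'cam_to_world': array([[-0.56992171, -0.66012033,  0.48931625,  1.05157613],
       [ 0.82163619, -0.4651801 ,  0.32942593,  0.38999073],
    
[... 377 characters left out ...]
  [-0.30054713, -0.51578878,  0.80226763,  1.46993812],
       [-0.0260965 ,  0.8452891 ,  0.53367154,  1.05551907],
       [ 0.        ,  0.        ,  0.        ,  1.        ]])}
{'intrinsics': array([[298.80602009,   0.        , 277.35837357],
       [  0.        , 298.80602009, 206.32045633],
       [  0.        ,   0.        ,   1.        ]]), 'mount': array([[-5.31709513e-05,  9.61852431e-01,  2.73568819e-01,
         6.87823535e-02],
       [ 9.99999633e-01, -1.82744357e-04,  8.36879131e-04,
        -6.39538339e-04],
       [ 8.54947384e-04,  2.73568763e-01, -9.61852068e-01,
        -1.24528720e-01],
       [ 0.00000000e+00,  0.00000000e+00,  0.00000000e+00,
         1.00000000e+00]])}
```

View pics/scene0.png

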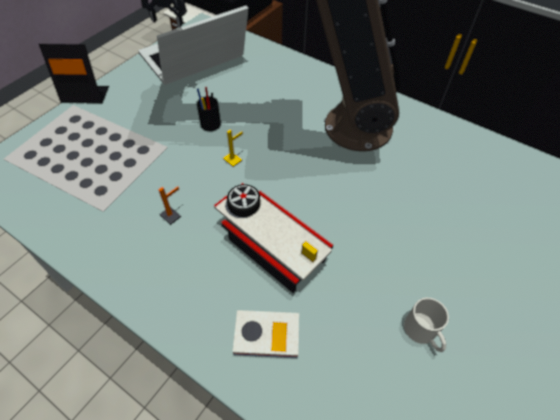

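View pics/side0.png

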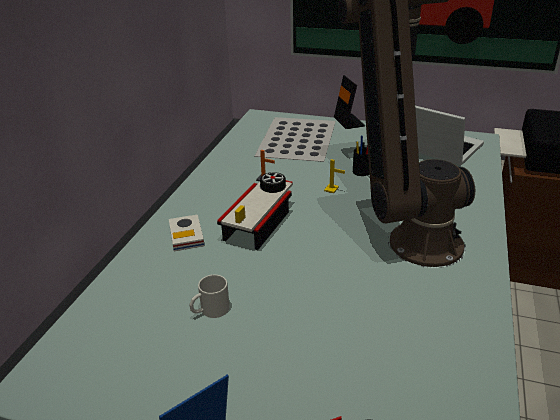

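Scene view: plank and stand at about (273,235), wheel (243,198), grip block (310,251). There are two gauge-like things: orange at (168,203) and yellow at (232,147). Orange fits the description, and the yellow one is the decoy. I'll confirm this in an enlarged crop and take first measurements.

```bash
cat > m1.py <<'E'
from h import *
A=cv2.imread("pics/scene0.png");B=cv2.imread("pics/side0.png")
a=cv2.resize(A[130:300,140:350],None,fx=3.8,fy=3.5,interpolation=cv2.INTER_CUBIC)
a=cv2.resize(A[135:295,145:345],None,fx=4,fy=4,interpolation=cv2.INTER_CUBIC)[:590]
cv2.imwrite("pics/c1.png",a)
b=cv2.resize(B[140:255,200:360],None,fx=5,fy=5,interpolation=cv2.INTER_CUBIC)
cv2.imwrite("pics/c2.png",b)
si,di=r.camera_info("scene"),r.camera_info("side")
def tri(u,v):
    o1,d1=ray(si,u);o2,d2=ray(di,v)
    M=np.stack([d1,-d2],1);t=np.linalg.lstsq(M,o2-o1,rcond=None)[0]
    p,q=o1+d1*t[0],o2+d2*t[1];return (p+q)/2,np.linalg.norm(p-q)
for n,I in(("scene",A),("side",B)):
    h=cv2.cvtColor(I,cv2.COLOR_BGR2HSV)
    for c,lo,hi in(("yel",(22,150,90),(32,255,255)),("ora",(6,150,80),(16,255,255)),("red",(0,150,80),(4,255,255))):
        m=cv2.inRange(h,lo,hi);k,l,st,ce=cv2.connectedComponentsWithStats(m)
        print(n,c,[(st[i].tolist(),ce[i].round(1).tolist()) for i in range(1,k) if st[i,4]>15])
print("grip",onz(si,(310,251),.116+.0),onz(di,(240,213),.116),tri((310,251),(240,214)))
E
python3 m1.py
```

```text
scene yel [([447, 35, 14, 32, 62], [454.0, 47.8]), ([461, 40, 15, 32, 65], [469.0, 52.4]), ([224, 130, 18, 36, 233], [231.8, 150.9]), ([302, 242, 15, 19, 183], [309.0, 251.0]), ([272, 323, 14, 28, 345], [278.7, 336.5])]
scene ora [([247, 14, 19, 14, 42], [255.8, 20.5]), ([49, 59, 37, 15, 499], [67.1, 66.0]), ([159, 188, 19, 28, 145], [166.4, 199.9])]
scene red [([259, 192, 73, 55, 251], [296.6, 220.1]), ([222, 220, 77, 64, 591], [260.3, 251.4])]
side yel [([324, 184, 14, 8, 61], [330.8, 187.8]), ([235, 205, 10, 8, 39], [239.1, 208.4])]
side ora [([339, 86, 11, 18, 110], [344.0, 94.4]), ([262, 158, 12, 4, 18], [267.1, 159.6])]
side red [([218, 183, 39, 38, 144], [236.7, 201.7]), ([254, 191, 37, 40, 173], [272.2, 210.2]), ([332, 416, 9, 4, 17], [336.8, 418.0])]
grip [0.57748849 0.16024339 0.116     ] [0.57660109 0.15275024 0.116     ] (array([0.57561356, 0.15884405, 0.11504719]), np.float64(0.0030932477921496106))
```

View pics/c1.png

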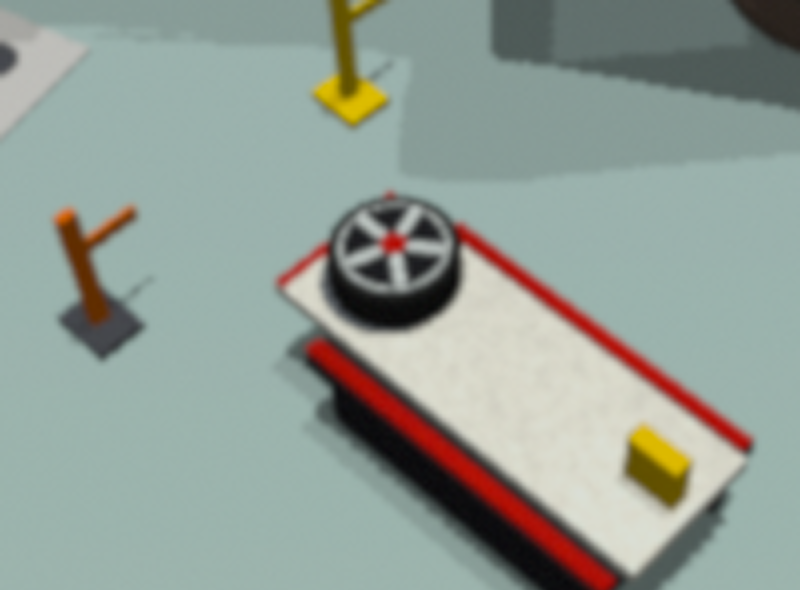

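View pics/c2.png

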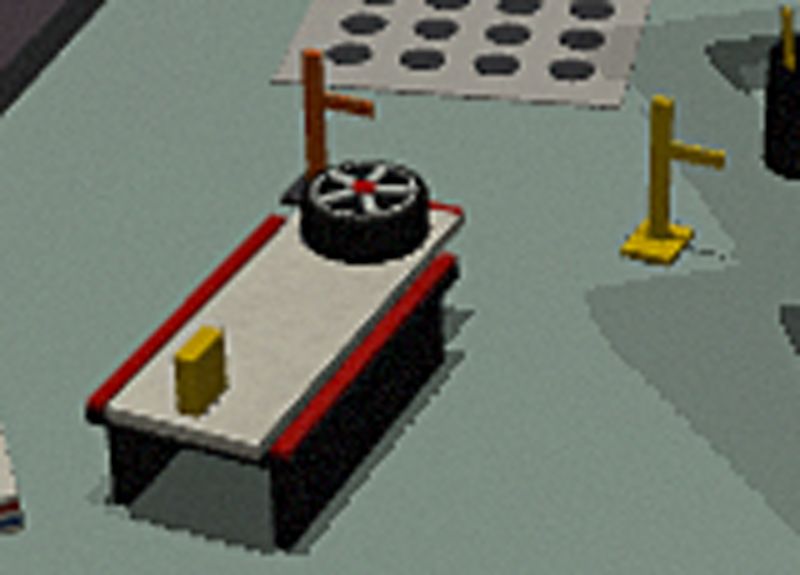

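The crops confirm it. The orange gauge stands on a steel foot past the wheel end, with its pointer tip at scene (178,187.5) and side (274.4,162), reaching towards the channel. The yellow one is on the other side and has a yellow foot. Next I'll compute poses.

```bash
cat > m2.py <<'E'
from h import *
si,di=r.camera_info("scene"),r.camera_info("side")
def tri(u,v):
    o1,d1=ray(si,u);o2,d2=ray(di,v)
    t=np.linalg.lstsq(np.stack([d1,-d2],1),o2-o1,rcond=None)[0]
    p,q=o1+d1*t[0],o2+d2*t[1];return (p+q)/2,np.linalg.norm(p-q)
c1=lambda x,y:(145+x/4-.4,135+y/4-.4); c2=lambda x,y:(200+x/5-.4,140+y/5-.4)
P={k:onz(si,c1(*v),.092) for k,v in dict(oL=(278,285),iR=(748,460),iL=(635,575)).items()}
for k in P:print(k,P[k].round(4))
x=P["oL"]-P["iL"];print("len",np.linalg.norm(x),"wid",np.linalg.norm(P["iR"]-P["iL"]))
x/=np.linalg.norm(x);y=np.cross([0,0,1],x);print("x",x,"yaw",np.degrees(np.arctan2(x[1],x[0])))
S={k:onz(di,c2(*v),.092) for k,v in dict(oR=(462,212),iR=(262,450),iL=(105,408)).items()}
for k in S:print("side",k,S[k].round(4))
xs=S["oR"]-S["iR"];print("len",np.linalg.norm(xs),np.degrees(np.arctan2(xs[1],xs[0])))
# lips, stand y+ lip (scene, both ends of top)
a,b=onz(si,c1(315,343),.086),onz(si,c1(605,580),.086);print("lipL",a,b,np.linalg.norm(a-b),np.degrees(np.arctan2(*(a-b)[1::-1])))
a,b=onz(di,c2(455,258),.086),onz(di,c2(280,448),.086);print("lipR",a,b,np.linalg.norm(a-b),np.degrees(np.arctan2(*(a-b)[1::-1])))
t,e=tri(c1(133,211),c2(373,108));print("tip",t,e, "scene@.09",onz(si,c1(133,209),.092))
g,e=tri(c1(660,450),c2(205,337));print("grip top",g,e,"scene",onz(si,c1(660,450),.137),"side",onz(di,c2(205,337),.137))
m=(P["iL"]+P["iR"])/2; print("end inner mid",m,"grip pred",m+x*.03)
print("tip rel to inner end: along",(t-m)@x,"lat",(t-m)@y)
w=onz(si,c1(394,262),.129-0.0);print("wheel~",w)
E
python3 m2.py
```

```text
oL [ 0.5941 -0.1311  0.092 ]
iR [0.5301 0.196  0.092 ]
iL [0.6374 0.1813 0.092 ]
len 0.3153874501918441 wid 0.1082170840018032
x [-1.37164944e-01 -9.90548221e-01  3.52018771e-16] yaw -97.8838268109784
side oR [ 0.4825 -0.1183  0.092 ]
side iR [0.5213 0.1973 0.092 ]
side iL [0.6342 0.1801 0.092 ]
len 0.3179493455824539 -97.00590749934413
lipL [ 0.61362005 -0.0840087   0.086     ] [0.6477091  0.16704958 0.086     ] 0.2533620381235362 -97.73241332882063
lipR [ 0.47243147 -0.065544    0.086     ] [0.51422784 0.18430387 0.086     ] 0.2533197465745144 -99.4969159858594
tip [ 0.59693699 -0.26165486  0.08465391] 0.004979161588514935 scene@.09 [ 0.60139356 -0.25514579  0.092     ]
grip top [0.57598137 0.15562008 0.13695322] 0.009592345682223578 scene [0.58027281 0.15920002 0.137     ] side [0.57447036 0.14931164 0.137     ]
end inner mid [0.58375315 0.18864538 0.092     ] grip pred [0.5796382  0.15892893 0.092     ]
tip rel to inner end: along 0.44423573790368687 lat 0.07482463317680053
wheel~ [ 0.55523216 -0.06036261  0.129     ]
```

Measurements agree: yaw is about -97.8°, plank length 0.316, width 0.108, tip offset 75 mm as specified, and the slide about 124 mm. I'll move to a viewpoint above the plank end and the pointer.

Emit:
send_rows --pt "-0.237 0.192 0 -0.576" --pt "-0.474 0.383 0 -1.152" --pt "-0.474 0.383 0 -1.152" --pt "-0.474 0.383 0 -1.152" --pt "-0.474 0.383 0 -1.152" --pt "-0.474 0.383 0 -1.152" --pt "-0.474 0.383 0 -1.152" --pt "-0.474 0.383 0 -1.152" --pt "-0.474 0.383 0 -1.152" --pt "-0.474 0.383 0 -1.152" --pt "-0.474 0.383 0 -1.152" --pt "-0.474 0.383 0 -1.152" --jaw 1

```text
t: 1.3
eef_pos: [0.5315, -0.1542, 0.2499]
ee_rot: [[-0.136, -0.991, -0.001], [-0.991, 0.136, 0.001], [-0.001, 0.001, -1.0]]
force: [0.6, -0.4, 0.4]
finger_gap: 0.0854
```

Emit:
send_rows --pt "0 0 0 0" --pt "0 0 0 0" --pt "0 0 0 0"

```text
t: 1.6
eef_pos: [0.5309, -0.1545, 0.2497]
ee_rot: [[-0.136, -0.991, -0.001], [-0.991, 0.136, 0.001], [-0.001, 0.002, -1.0]]
force: [0.7, -0.4, 0.3]
finger_gap: 0.0853
```

Run:
```python
from h import *
s=r.get_state();I=r.read_camera("wrist");np.savez("w1.npz",T=pose(s));cv2.imwrite("pics/w1.png",I);print(s["t"],s["eef_pos"],abs(s["qvel"]).max())
```

```text
1.6 [ 0.53094269 -0.15454484  0.24965359] 0.018110056194989486
```

View pics/w1.png

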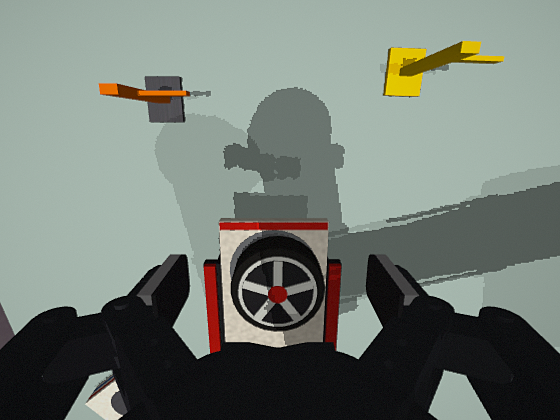

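The wrist view shows the red stripe and end face at rows 219–230 (columns 220–327), the orange pointer tip near (187,95), and the yellow decoy at right. I'll extract sub-pixel edges.

Run:
```python
from h import *
I=cv2.imread("pics/w1.png");T=np.load("w1.npz")["T"];wi=r.camera_info("wrist")
for c in(235,270,310):print(c,[I[k,c].tolist() for k in range(214,234)])
h=cv2.cvtColor(I,cv2.COLOR_BGR2HSV);m=cv2.inRange(h,(5,130,60),(17,255,255))
for c in range(150,192,3):
    rr=np.where(m[60:140,c])[0]+60
    print(c,rr.min() if len(rr) else None,rr.max() if len(rr) else None,end="; ")
cv2.imwrite("pics/w1c.png",np.hstack([cv2.resize(I[70:120,150:200],None,fx=8,fy=8,interpolation=cv2.INTER_NEAREST),cv2.resize(I[205:255,205:255],None,fx=8,fy=8,interpolation=cv2.INTER_NEAREST)]))
```

```text
235 [[81, 85, 78], [78, 83, 75], [81, 86, 78], [81, 86, 79], [80, 87, 87], [81, 89, 92], [89, 98, 99], [123, 134, 139], [101, 113, 173], [0, 2, 173], [12, 14, 172], [11, 19, 173], [14, 22, 170], [6, 17, 169], [0, 8, 169], [60, 67, 174], [170, 186, 213], [199, 216, 217], [187, 207, 212], [182, 199, 207]]
270 [[93, 98, 89], [89, 95, 84], [91, 96, 86], [88, 95, 86], [81, 88, 90], [79, 88, 91], [86, 96, 96], [102, 111, 113], [55, 60, 111], [0, 3, 125], [0, 9, 121], [13, 14, 122], [8, 12, 122], [6, 15, 122], [2, 6, 122], [24, 27, 122], [76, 79, 92], [74, 72, 65], [74, 72, 71], [72, 70, 71]]
310 [[110, 117, 107], [113, 118, 108], [112, 117, 106], [112, 117, 106], [83, 91, 92], [79, 86, 91], [84, 91, 92], [102, 111, 116], [72, 78, 129], [2, 8, 124], [5, 4, 121], [9, 13, 122], [9, 17, 123], [7, 12, 121], [4, 8, 122], [38, 42, 123], [112, 122, 142], [132, 144, 143], [125, 136, 142], [127, 137, 143]]
150 90 101; 153 90 102; 156 90 102; 159 90 102; 162 90 102; 165 90 102; 168 90 102; 171 90 96; 174 90 95; 177 90 95; 180 90 95; 183 91 95; 186 91 95; 189 92 95;
```

View pics/w1c.png

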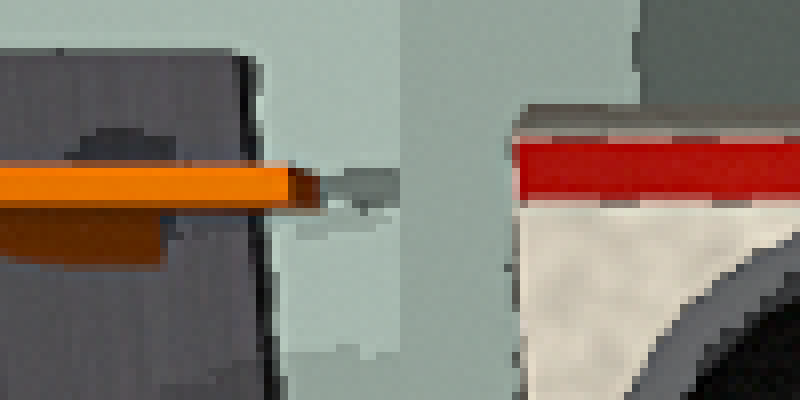

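Run:
```python
from h import *
T=np.load("w1.npz")["T"];wi=r.camera_info("wrist")
g=lambda u,v,z=.092:onz(wi,(u,v),z,T)
L,R=g(219.5,221.7),g(327,221.7);print("end",L,R,np.linalg.norm(L-R))
e=(L+R)/2;y=(L-R)/np.linalg.norm(L-R);print("yaw of end",np.degrees(np.arctan2(y[1],y[0]))-90)
a,b=g(218.3,345),g(219.5,221.7);d=b-a;print("side edge yaw",np.degrees(np.arctan2(d[1],d[0])))
a,b=g(327,222),g(324.,345);d=a-b;print("side edge yaw R",np.degrees(np.arctan2(d[1],d[0])))
t=g(185.5,92.8);print("tip",t,"bar thick",np.linalg.norm(g(186,95.5)-g(186,90.1)),"stripe",np.linalg.norm(g(270,229.4)-g(270,221.7)))
for yaw in(-97,-97.5,-98,-98.5):
    x=np.array([np.cos(np.radians(yaw)),np.sin(np.radians(yaw)),0]);yy=np.cross([0,0,1],x)
    print(yaw,"slide",(t-e)@x,"lat",(t-e)@yy,"grip",e-x*.29)
```

```text
end [ 0.59228341 -0.13634354  0.092     ] [ 0.48620985 -0.12170436  0.092     ] 0.10707897543039056
yaw of end -97.85773291926898
side edge yaw -101.40557775808709
side edge yaw R -96.56671412008336
tip [ 0.59934439 -0.25891197  0.092     ] bar thick 0.004503024282793041 stripe 0.00815339121008334
-97 slide 0.1215957829103701 lat 0.07547917157319642 grip [0.57458874 0.15881443 0.092     ]
-97.5 slide 0.12093248124542583 lat 0.07653740747364396 grip [0.57709923 0.15849506 0.092     ]
-98 slide 0.12025997010382558 lat 0.07758981475418572 grip [0.57960683 0.15815379 0.092     ]
-98.5 slide 0.11957830069989649 lat 0.0786363132699328 grip [0.58211136 0.15779065 0.092     ]
```

Emit:
send_rows --pt "-0.05 -0.001 0 0" --pt "-0.1 -0.002 0 0" --pt "-0.15 -0.003 0 0" --pt "-0.2 -0.004 0 0" --pt "-0.25 -0.005 0 0" --pt "-0.29 -0.005 0 0" --pt "-0.316 -0.005 0 0" --pt "-0.316 -0.005 0 0" --pt "-0.316 -0.005 0 0" --pt "-0.316 -0.005 0 0" --pt "-0.316 -0.005 0 0"

```text
t: 2.75
eef_pos: [0.5792, 0.1559, 0.2504]
ee_rot: [[-0.139, -0.99, -0.001], [-0.99, 0.139, 0.002], [-0.001, 0.001, -1.0]]
force: [0.8, -0.1, 1.0]
finger_gap: 0.0854
```

Run:
```python
from h import *
s=r.get_state();I=r.read_camera("wrist");np.savez("w2.npz",T=pose(s));cv2.imwrite("pics/w2.png",I);print(s["t"],s["eef_pos"],abs(s["qvel"]).max(),s["force"],s["joints"])
h=cv2.cvtColor(I,cv2.COLOR_BGR2HSV);m=cv2.inRange(h,(20,130,40),(34,255,255));k,l,st,ce=cv2.connectedComponentsWithStats(m)
print([(st[i].tolist(),ce[i].round(1).tolist()) for i in range(1,k) if st[i,4]>30])
```

```text
2.75 [0.57915159 0.15588695 0.25044264] 0.00291371948413516 [ 0.8224791  -0.07203557  0.98934317] [ 0.58729558  0.23621369 -0.15925894 -0.00199359 -1.17523635 -0.72612735]
[([269, 178, 20, 55, 1015], [278.7, 204.8]), ([103, 212, 58, 53, 1473], [131.9, 238.5])]
```

View pics/w2.png

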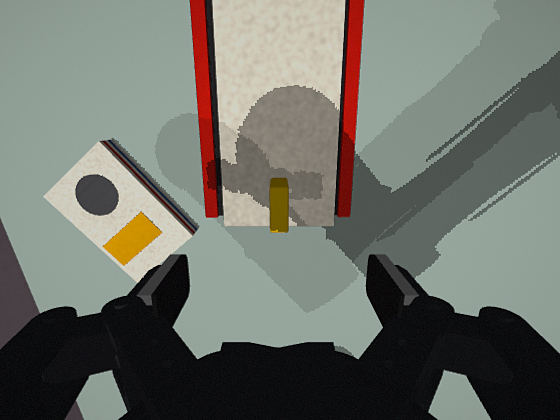

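Run:
```python
from h import *
T=np.load("w2.npz")["T"];wi=r.camera_info("wrist")
a,b=onz(wi,(278.7,187),.137,T),onz(wi,(278.7,232.3),.137,T);print(a,b,np.linalg.norm(a-b),(a+b)/2)
I=cv2.imread("pics/w2.png");print([I[k,279].tolist() for k in range(174,236,2)])
e=onz(wi,(250,225.5),.092,T),onz(wi,(320,225.5),.092,T);print("inner end",e)
print("tool coords of block centre",np.linalg.inv(T)@np.append((a+b)/2,1))
L,R=onz(wi,(222.5,220),.092,T),onz(wi,(334.5,220),.092,T);print("wid",np.linalg.norm(L-R),"mid",(L+R)/2)
for u0,v0,u1,v1 in((190,10,205,200),(366,10,350,200)):
    d=onz(wi,(u0,v0),.086,T)-onz(wi,(u1,v1),.086,T);print(np.degrees(np.arctan2(d[1],d[0])))
```

```text
[0.57623906 0.13772394 0.137     ] [0.58165491 0.17659884 0.137     ] 0.039250339994611506 [0.57894699 0.15716139 0.137     ]
[[92, 100, 104], [100, 106, 112], [0, 63, 81], [2, 68, 87], [0, 67, 83], [0, 68, 85], [0, 67, 84], [0, 89, 110], [0, 91, 114], [0, 91, 113], [0, 91, 113], [0, 93, 114], [0, 89, 112], [0, 90, 113], [0, 89, 112], [0, 90, 113], [0, 92, 113], [0, 89, 110], [0, 89, 110], [0, 86, 110], [0, 90, 111], [0, 88, 112], [0, 89, 111], [0, 92, 112], [0, 90, 111], [0, 91, 113], [0, 88, 111], [0, 90, 112], [0, 85, 107], [68, 142, 163], [141, 146, 131]]
inner end (array([0.61131488, 0.18240237, 0.092     ]), array([0.54181709, 0.19217386, 0.092     ]))
tool coords of block centre [-1.07098718e-03  2.48722485e-04  1.13444652e-01  1.00000000e+00]
wid 0.11169366609820743 mid [0.58221614 0.18062763 0.092     ]
-97.42301374375387
-98.85695550682144
```

The block is within 1 mm of the tool axis and 39 mm long, as specified. Descending.

Emit:
send_rows --pt "-0.001 0 0.03 0" --pt "-0.001 0 0.06 0" --pt "-0.001 0 0.09 0" --pt "-0.001 0 0.11 0" --pt "-0.001 0 0.122 0" --pt "-0.001 0 0.13 0" --pt "-0.001 0 0.133 0" --pt "-0.001 0 0.133 0" --pt "-0.001 0 0.133 0" --pt "-0.001 0 0.133 0"

```text
t: 3.8
eef_pos: [0.5797, 0.1575, 0.1184]
ee_rot: [[-0.139, -0.99, 0.001], [-0.99, 0.139, 0.002], [-0.002, -0.0, -1.0]]
force: [-0.1, 0.2, 0.3]
finger_gap: 0.0854
```

Emit:
send_rows --pt "0 0 0 0" --pt "0 0 0 0" --pt "0 0 0 0" --pt "0 0 0 0" --pt "0 0 0 0" --pt "0 0 0 0" --pt "0 0 0 0" --pt "0 0 0 0" --pt "0 0 0 0" --pt "0 0 0 0" --jaw -1 --squeeze 50

```text
t: 4.8
eef_pos: [0.5796, 0.1576, 0.1185]
ee_rot: [[-0.139, -0.99, 0.0], [-0.99, 0.139, 0.002], [-0.002, -0.0, -1.0]]
force: [-1.7, 1.6, 3.6]
finger_gap: 0.0155
```

Run:
```python
from h import *
s=r.get_state();print({k:s[k] for k in("t","eef_pos","ee_rot","force","wrist_torque","finger_gap","qvel")})
```

```text
{'t': 4.8, 'eef_pos': array([0.57961192, 0.15758134, 0.1184998 ]), 'ee_rot': array([[-1.38909489e-01, -9.90304973e-01,  4.63810060e-04],
       [-9.90301962e-01,  1.38910211e-01,  2.44463476e-03],
       [-2.48536191e-03, -1.19729047e-04, -9.99996904e-01]]), 'force': array([-1.67701268,  1.61393325,  3.62915911]), 'wrist_torque': array([ 0.3168139 ,  0.84576365, -0.26740195]), 'finger_gap': 0.015472448956351359, 'qvel': array([ 0.00092989, -0.00150107,  0.00073828,  0.00249372, -0.00174099,
        0.00189591])}
```

Gripped: opening 15.5 mm on a 16 mm block. First a gentle test slide of 25 mm with a firmer squeeze.

Emit:
send_rows --pt "0.0005 0 0 0" --pt "0.0015 0 0 0" --pt "0.0035 0 0 0" --pt "0.0065 0 0 0" --pt "0.0095 0 0 0" --pt "0.0125 0 0 0" --pt "0.0155 0 0 0" --pt "0.0185 0 0 0" --pt "0.0215 0 0 0" --pt "0.0235 0 0 0" --pt "0.0245 0 0 0" --pt "0.025 0 0 0" --squeeze 80

```text
t: 6.0
eef_pos: [0.5762, 0.1328, 0.1185]
ee_rot: [[-0.139, -0.99, 0.001], [-0.99, 0.139, 0.003], [-0.003, -0.0, -1.0]]
force: [1.4, 4.8, 2.7]
finger_gap: 0.0155
```

```bash
cat > st.py <<'E'
from h import *
import sys
s=r.get_state();print({k:np.round(s[k],4).tolist() for k in("t","eef_pos","force","wrist_torque","finger_gap")},abs(s["qvel"]).max(), "yaw/zaxis",np.degrees(np.arctan2(s["ee_rot"][1,0],s["ee_rot"][0,0])),s["ee_rot"][2])
p=s["eef_pos"]-[.57961,.15758,.1185];R=np.array([[-.1389,-.9903,0],[-.9903,.1389,0],[0,0,1]]);print("moved along,lat,z",(R@p).round(5))
E
python3 st.py
```

```text
{'t': 6.0, 'eef_pos': [0.5762, 0.1328, 0.1185], 'force': [1.4078, 4.7811, 2.7206], 'wrist_torque': [1.6937, -0.1736, -0.0386], 'finger_gap': 0.0155} 0.006464753072540866 yaw/zaxis -97.98721363482954 [-2.71282117e-03 -3.64733926e-04 -9.99996254e-01]
moved along,lat,z [ 2.5e-02 -1.0e-04  5.0e-05]
```

Emit:
send_rows --pt "0.001 0 0 0" --pt "0.003 0 0 0" --pt "0.006 0 0 0" --pt "0.01 0 0 0" --pt "0.015 0 0 0" --pt "0.02 0 0 0" --pt "0.025 0 0 0" --pt "0.03 0 0 0" --pt "0.034 0 0 0" --pt "0.037 0 0 0" --pt "0.039 0 0 0" --pt "0.04 0 0 0"

```text
t: 7.2
eef_pos: [0.5708, 0.0931, 0.1186]
ee_rot: [[-0.139, -0.99, 0.001], [-0.99, 0.139, 0.003], [-0.003, -0.001, -1.0]]
force: [0.3, 5.9, 2.6]
finger_gap: 0.0153
```

```bash
python3 st.py
```

```text
{'t': 7.2, 'eef_pos': [0.5708, 0.0931, 0.1186], 'force': [0.3229, 5.8822, 2.6144], 'wrist_torque': [1.8121, -0.11, -0.0214], 'finger_gap': 0.0153} 0.012718295895202415 yaw/zaxis -97.9923434283001 [-2.86955410e-03 -5.76523439e-04 -9.99995717e-01]
moved along,lat,z [ 6.507e-02 -1.900e-04  6.000e-05]
```

Emit:
send_rows --pt "0.001 0 0 0" --pt "0.003 0 0.0001 0" --pt "0.006 0 0.0001 0" --pt "0.01 0 0.0002 0" --pt "0.015 0 0.0002 0" --pt "0.02 0 0.0003 0" --pt "0.025 0 0.0003 0" --pt "0.03 0 0.0003 0" --pt "0.035 0 0.0003 0" --pt "0.039 0 0.0003 0" --pt "0.041 0 0.0003 0" --pt "0.042 0 0.0003 0"

```text
t: 8.4
eef_pos: [0.5654, 0.0517, 0.1187]
ee_rot: [[-0.139, -0.99, 0.002], [-0.99, 0.139, 0.003], [-0.004, -0.002, -1.0]]
force: [0.3, 6.6, 5.4]
finger_gap: 0.015
```

```bash
python3 st.py
python3 - <<'E'
from h import *
A=r.read_camera("scene");B=r.read_camera("side");cv2.imwrite("pics/s3.png",A);cv2.imwrite("pics/d3.png",B)
a=cv2.resize(A[150:280,130:260],None,fx=4,fy=4,interpolation=cv2.INTER_CUBIC);b=cv2.resize(B[140:205,245:300],None,fx=5,fy=8,interpolation=cv2.INTER_CUBIC)
cv2.imwrite("pics/c3.png",np.hstack([a,b]))
E
```

```text
{'t': 8.4, 'eef_pos': [0.5654, 0.0517, 0.1187], 'force': [0.2621, 6.6244, 5.385], 'wrist_torque': [2.1884, -0.0012, -0.0489], 'finger_gap': 0.015} 0.013770057265455537 yaw/zaxis -97.99742520698403 [-0.00358491 -0.00162709 -0.99999225]
moved along,lat,z [ 0.10685 -0.00061  0.00018]
```

View pics/c3.png

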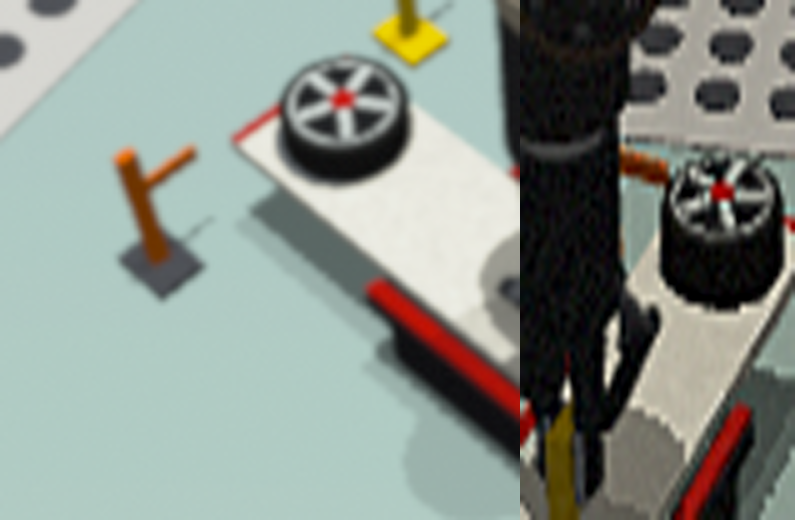

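The crop shows the wheel seated, the plank end just short of the pointer tip (crop (195,152)), and its near corner at (233,138). I'll zoom to measure what remains.

Run:
```python
import cv2
A=cv2.imread("pics/s3.png");cv2.imwrite("pics/c4.png",cv2.resize(A[170:206,162:212],None,fx=16,fy=16,interpolation=cv2.INTER_CUBIC))
```

```text
(no output)
```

View pics/c4.png

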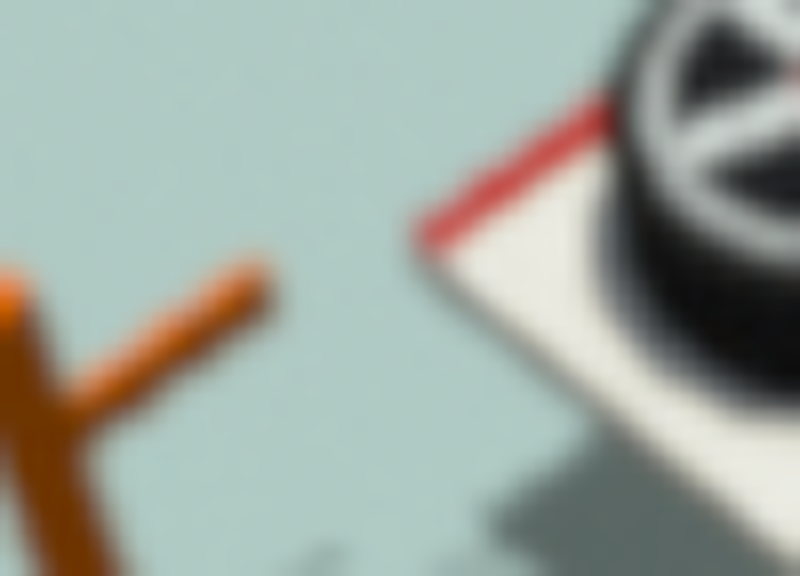

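Run:
```python
from h import *
si=r.camera_info("scene");c=lambda x,y:(162+x/16-.47,170+y/16-.47)
x=np.array([np.cos(np.radians(-97.95)),np.sin(np.radians(-97.95)),0]);y=np.cross([0,0,1],x)
a,b=onz(si,c(600,92),.092),onz(si,c(412,230),.092)
d=b-a;print("edge yaw",np.degrees(np.arctan2(d[1],d[0]))-90)
for t in((248,266),(250,270),(252,274)):
    p=onz(si,c(*t),.092);print(t,[((p-q)@x).round(4) for q in(a,b)],((p-b)@y).round(4))
p=onz(si,c(258,288),.086);print("mid tip",[((p-q)@x).round(4) for q in(a,b)])
```

```text
edge yaw -97.57337716271388
(248, 266) [np.float64(0.0141), np.float64(0.0144)] 0.0246
(250, 270) [np.float64(0.0132), np.float64(0.0134)] 0.0249
(252, 274) [np.float64(0.0122), np.float64(0.0125)] 0.0253
mid tip [np.float64(0.0137), np.float64(0.0139)]
```

Emit:
send_rows --pt "0.0005 0 0 0" --pt "0.0015 0 0.0001 0" --pt "0.003 0 0.0002 0" --pt "0.005 0 0.0002 0" --pt "0.007 0 0.0003 0" --pt "0.009 0 0.0003 0" --pt "0.0105 0 0.0003 0" --pt "0.0115 0 0.0003 0" --pt "0.012 0 0.0003 0" --pt "0.012 0 0.0003 0" --pt "0.012 0 0.0003 0"

```text
t: 9.6
eef_pos: [0.5641, 0.04, 0.1188]
ee_rot: [[-0.139, -0.99, 0.003], [-0.99, 0.139, 0.003], [-0.004, -0.002, -1.0]]
force: [1.8, 4.5, 4.9]
finger_gap: 0.0152
```

```bash
python3 st.py
python3 - <<'E'
from h import *
A=r.read_camera("scene");B=r.read_camera("side");cv2.imwrite("pics/s5.png",A);cv2.imwrite("pics/d5.png",B)
a=cv2.resize(A[170:206,162:206],None,fx=16,fy=16,interpolation=cv2.INTER_CUBIC)
cv2.imwrite("pics/c5.png",a)
E
```

```text
{'t': 9.6, 'eef_pos': [0.5641, 0.04, 0.1188], 'force': [1.845, 4.4959, 4.9023], 'wrist_torque': [2.0533, -0.0536, -0.0986], 'finger_gap': 0.0152} 0.0017250583767121415 yaw/zaxis -97.98731916544796 [-0.00382408 -0.00238013 -0.99998986]
moved along,lat,z [ 0.11862 -0.00095  0.00028]
```

View pics/c5.png

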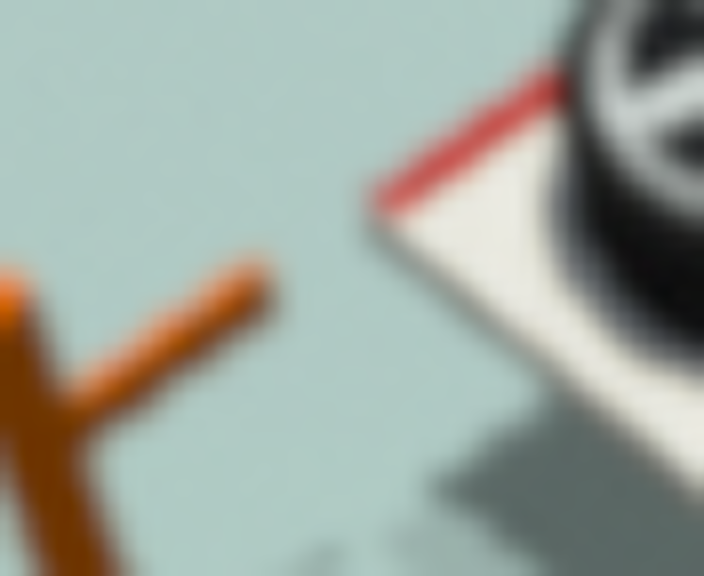

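By eye the edge is about 2 mm short. I'll fit both outer boundaries at sub-pixel level, the bar's top outer edge (tip +2 mm) and the red stripe's edge, both against the desk.

```bash
cat > rem.py <<'E'
from h import *
import sys
A=cv2.imread(sys.argv[1]).astype(float);si=r.camera_info("scene")
x=np.array([np.cos(np.radians(-97.95)),np.sin(np.radians(-97.95)),0]);y=np.cross([0,0,1],x)
f=A[:,:,0]
def edge(cols,r0):
    out=[]
    for c in cols:
        col=f[:,c]; s=r0(c); base=np.median(col[s-12:s-5]); k=s-5
        lo=col[s-4:s+4].min(); half=(base+lo)/2
        while col[k]>half:k+=1
        out.append((c,k-1+(col[k-1]-half)/(col[k-1]-col[k])))
    return np.array(out)
bar=edge(range(169,177),lambda c:int(187-(c-176)*.75)+1)
c0=int(sys.argv[2]);r0=float(sys.argv[3])
red=edge(range(c0,c0+9),lambda c:int(r0-(c-c0)*.74)+1)
P=np.array([onz(si,p,.092) for p in bar]);Q=np.array([onz(si,p,.092) for p in red])
print("bar along",((P-P[-1])@x).round(4),"lat",((P-P[-1])@y).round(3));print("red",((Q-P[-1])@x).round(4))
print("remaining mm",1000*(np.median(P@x)-np.median(Q@x))-2, "at tip end",1000*(np.median((P@x)[-4:])-np.median(Q@x))-2)
E
python3 rem.py pics/s3.png 188 184; python3 rem.py pics/s5.png 186 181.5
```

```text
bar along [-0.0006 -0.0002  0.0005  0.0006 -0.0005 -0.      0.0006  0.    ] lat [0.025 0.021 0.017 0.014 0.011 0.007 0.003 0.   ]
red [-0.0124 -0.0137 -0.0137 -0.013  -0.0135 -0.0142 -0.0136 -0.0135 -0.014 ]
remaining mm 11.597883149574969 at tip end 11.597883149574969
bar along [-0.0006 -0.0002  0.0004  0.0005 -0.0005  0.      0.0005  0.    ] lat [0.025 0.021 0.017 0.014 0.011 0.007 0.003 0.   ]
red [-0.0019 -0.0021 -0.0018 -0.0023 -0.0024 -0.0018 -0.0021 -0.0027 -0.0022]
remaining mm 0.09192766252994122 at tip end 0.09192766252994122
```

The scene fit is clean: it went from 11.6 to 0.1 mm after an 11.8 mm move. The wrist and by-eye estimates say 1.7–5 mm and about 2 mm remain, so I'll cross-check with the side camera and re-measure the scene stripe itself, which should read 8 mm wide.

Run:
```python
from h import *
A=cv2.imread("pics/s5.png");B=cv2.imread("pics/d5.png")
cv2.imwrite("pics/c6.png",cv2.resize(B[145:185,258:308],None,fx=16,fy=14,interpolation=cv2.INTER_CUBIC))
for c in (190,193):print(c,[A[k,c].tolist() for k in range(170,184)])
for c in (170,174):print(c,[A[k,c].tolist() for k in range(182,200)])
```

```text
190 [[196, 202, 175], [196, 202, 176], [196, 201, 176], [196, 202, 176], [196, 201, 175], [195, 201, 176], [189, 195, 177], [169, 174, 183], [129, 133, 192], [86, 90, 198], [109, 117, 206], [173, 184, 220], [211, 223, 228], [222, 231, 232]]
193 [[196, 201, 175], [196, 202, 175], [196, 202, 176], [195, 201, 176], [190, 195, 178], [168, 173, 182], [123, 127, 191], [82, 87, 198], [121, 130, 204], [181, 194, 220], [217, 226, 230], [224, 233, 234], [225, 234, 234], [225, 234, 234]]
170 [[196, 201, 175], [196, 201, 175], [196, 201, 175], [196, 202, 176], [196, 201, 175], [196, 201, 176], [195, 201, 176], [189, 197, 179], [169, 185, 192], [125, 156, 203], [69, 115, 188], [22, 79, 151], [38, 72, 124], [93, 109, 129], [150, 160, 152], [184, 192, 169], [194, 201, 174], [195, 202, 175]]
174 [[196, 202, 175], [195, 201, 175], [197, 202, 176], [195, 201, 176], [190, 198, 179], [170, 186, 191], [130, 160, 200], [78, 120, 186], [28, 81, 150], [37, 72, 124], [92, 109, 129], [150, 160, 153], [185, 192, 170], [195, 201, 175], [195, 201, 175], [196, 202, 175], [196, 202, 176], [195, 202, 175]]
```

View pics/c6.png

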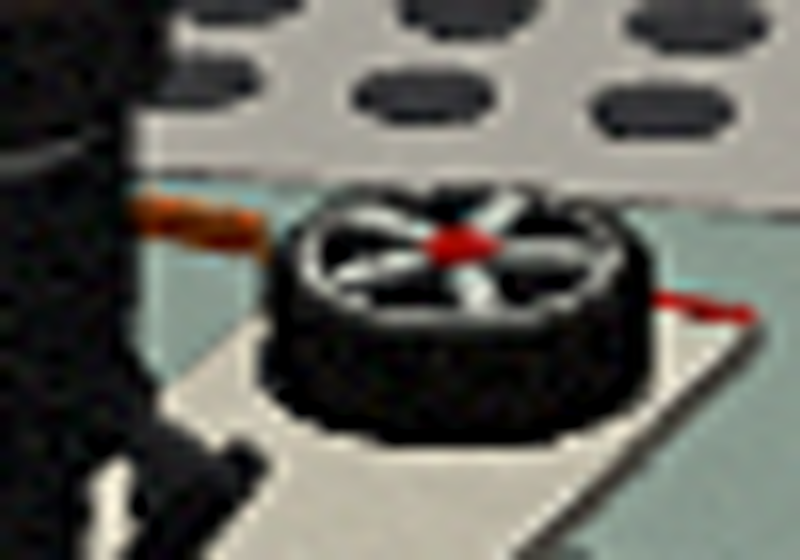

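The stripe is only about 3 px wide and blurred, so its half-level threshold was biased outward. I'll fit blurred 1-D edge profiles instead.

```bash
cat > rem2.py <<'E'
from h import *
import sys
from scipy.optimize import least_squares
from scipy.special import ndtr
A=cv2.imread(sys.argv[1]).astype(float);si=r.camera_info("scene")
c0=int(sys.argv[2]);r0=float(sys.argv[3]);f=A[:,:,0]
def fit(c,s,level):
    k=np.arange(s-8,s+(6 if level[1]>200 else 12));v=f[k,c]
    mod=lambda p:196+(level[0]-196)*ndtr((k-p[0])/p[2])+(level[1]-level[0])*ndtr((k-p[0]-p[1])/p[2])
    q=least_squares(lambda p:mod(p)-v,[s,3,1.]);return q.x,np.sqrt(np.mean(q.fun**2))
def do(cols,row,level):
    R=[fit(c,int(row(c)),level) for c in cols]
    print(np.median([a[0] for a in R],0).round(2),"rms",np.median([a[1] for a in R]).round(1))
    m=np.median([a[0][1] for a in R])
    return np.array([onz(si,(c,a[0][0]),.092) for c,a in zip(cols,R)]),np.array([onz(si,(c,a[0][0]+a[0][1]),.092) for c,a in zip(cols,R)])
for L in(5,15):
  P,_=do(range(170,176),lambda c:188-(c-176)*.75,(L,196))
  Q,Q2=do(range(c0+1,c0+8),lambda c:r0+1-(c-c0)*.74,(L,225))
  for yaw in(-97.6,-98):
    x=np.array([np.cos(np.radians(yaw)),np.sin(np.radians(yaw)),0])
    print(L,yaw,"stripe mm",(1000*np.median((Q-Q2)@x)).round(2),"remaining mm",(1000*(np.median(P@x)-np.median(Q@x))-2).round(2))
E
python3 rem2.py pics/s3.png 188 184; echo; python3 rem2.py pics/s5.png 186 181.5
```

```text
[189.48   3.76   1.21] rms 3.0
[180.76   2.06   1.21] rms 2.2
5 -97.6 stripe mm 5.75 remaining mm 13.7
5 -98 stripe mm 5.79 remaining mm 13.3
[189.39   3.95   1.15] rms 3.4
[180.7    2.17   1.2 ] rms 2.3
15 -97.6 stripe mm 6.05 remaining mm 13.8
15 -98 stripe mm 6.08 remaining mm 13.4

[189.49   3.75   1.2 ] rms 2.9
[178.3    1.99   1.14] rms 1.8
5 -97.6 stripe mm 5.61 remaining mm 2.01
5 -98 stripe mm 5.64 remaining mm 1.63
[189.4    3.93   1.14] rms 3.4
[178.25   2.09   1.13] rms 1.8
15 -97.6 stripe mm 5.89 remaining mm 2.1
15 -98 stripe mm 5.92 remaining mm 1.74
```

```bash
sed -e 's/^def fit(c,s,level):/def fit(c,s,level):\n    free=level[1]>200/' -e 's/mod=lambda p:196+(level\[0\]-196)\(.*\)$/W=2.85\n    def mod(p):\n        l0=p[1] if free else level[0]; w=W if free else p[1]\n        return 196+(l0-196)*ndtr((k-p[0])\/p[2])+(level[1]-l0)*ndtr((k-p[0]-w)\/p[2])/' rem2.py > rem3.py; python3 rem3.py pics/s3.png 188 184; echo; python3 rem3.py pics/s5.png 186 181.5; python3 -c "
import cv2;A=cv2.imread('pics/s5.png');print([A[k,242].tolist() for k in range(226,244)])"
```

```text
[189.48   3.76   1.21] rms 3.0
[180.33  61.88   1.04] rms 3.0
5 -97.6 stripe mm 155.47 remaining mm 12.42
5 -98 stripe mm 156.39 remaining mm 12.01
[189.39   3.95   1.15] rms 3.4
[180.33  61.88   1.04] rms 3.0
15 -97.6 stripe mm 155.47 remaining mm 12.67
15 -98 stripe mm 156.39 remaining mm 12.26

[189.49   3.75   1.2 ] rms 2.9
[177.81  67.03   0.94] rms 2.7
5 -97.6 stripe mm 169.09 remaining mm 0.81
5 -98 stripe mm 170.1 remaining mm 0.38
[189.4    3.93   1.14] rms 3.4
[177.81  67.03   0.94] rms 2.7
15 -97.6 stripe mm 169.09 remaining mm 1.06
15 -98 stripe mm 170.1 remaining mm 0.63
[[205, 219, 219], [202, 216, 216], [197, 210, 211], [181, 191, 192], [145, 153, 153], [105, 110, 112], [72, 75, 91], [44, 46, 109], [24, 26, 144], [12, 18, 166], [9, 16, 171], [9, 18, 168], [11, 17, 155], [16, 19, 129], [19, 19, 90], [21, 20, 54], [21, 19, 29], [19, 17, 19]]
```

The estimates bracket 0.4–2.1 mm remaining from the scene and slightly more from the wrist. I'll move 1.5 mm more and settle.

Emit:
send_rows --pt "0.0003 0 0.0001 0" --pt "0.0008 0 0.0002 0" --pt "0.0012 0 0.0002 0" --pt "0.0015 0 0.0003 0" --pt "0.0015 0 0.0003 0" --pt "0.0015 0 0.0003 0" --pt "0.0015 0 0.0003 0" --pt "0.0015 0 0.0003 0" --pt "0.0015 0 0.0003 0" --pt "0.0015 0 0.0003 0"

```text
t: 10.7
eef_pos: [0.5641, 0.0387, 0.1189]
ee_rot: [[-0.139, -0.99, 0.003], [-0.99, 0.139, 0.004], [-0.004, -0.003, -1.0]]
force: [-0.1, 7.0, 5.0]
finger_gap: 0.0151
```

```bash
python3 st.py
python3 - <<'E'
from h import *
A=r.read_camera("scene");B=r.read_camera("side");cv2.imwrite("pics/s7.png",A)
cv2.imwrite("pics/c7.png",np.hstack([cv2.resize(A[150:290,150:350],None,fx=2.5,fy=3,interpolation=cv2.INTER_CUBIC),cv2.resize(B[140:260,210:310],None,fx=3,fy=3.5,interpolation=cv2.INTER_CUBIC)]))
E
python3 rem2.py pics/s7.png 186 181; python3 rem3.py pics/s7.png 186 181|grep rem;python3 st.py
```

```text
{'t': 10.7, 'eef_pos': [0.5641, 0.0387, 0.1189], 'force': [-0.0848, 6.9508, 4.9851], 'wrist_torque': [2.1497, 0.1484, -0.1772], 'finger_gap': 0.0151} 0.0013551210965087805 yaw/zaxis -97.995542063258 [-0.00429199 -0.00291089 -0.99998655]
moved along,lat,z [ 0.11986 -0.00112  0.00043]
[189.48   3.76   1.21] rms 2.8
[177.75   2.06   1.23] rms 1.7
5 -97.6 stripe mm 5.81 remaining mm 0.99
5 -98 stripe mm 5.85 remaining mm 0.64
[189.39   3.95   1.14] rms 3.2
[177.7    2.17   1.21] rms 1.7
15 -97.6 stripe mm 6.11 remaining mm 1.1
15 -98 stripe mm 6.15 remaining mm 0.74
5 -97.6 stripe mm 158.32 remaining mm -0.29
5 -98 stripe mm 159.26 remaining mm -0.67
15 -97.6 stripe mm 158.32 remaining mm -0.03
15 -98 stripe mm 159.26 remaining mm -0.42
{'t': 10.8, 'eef_pos': [0.564, 0.0387, 0.1189], 'force': [-0.3691, 6.3623, 4.1065], 'wrist_torque': [2.1892, 0.2018, -0.1557], 'finger_gap': 0.0147} 0.0015789204768229313 yaw/zaxis -97.99748004201912 [-0.00425365 -0.00280645 -0.99998702]
moved along,lat,z [ 0.11987 -0.00108  0.00037]
```

View pics/c7.png

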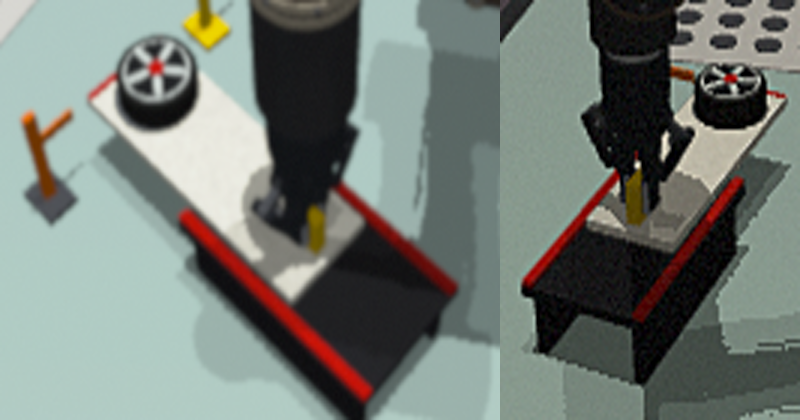

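The final view shows the wheel centred on its spot, the plank lying in the channel and the end level with the pointer (remaining -0.7 to +1.1 mm). The tool has crept up 0.4 mm, so I'll press down lightly for a firm level hold.

Emit:
send_rows --pt "0 0 0.0003 0" --pt "0 0 0.0005 0" --pt "0 0 0.0007 0" --pt "0 0 0.0009 0" --pt "0.0003 0 0.001 0" --pt "0.0003 0 0.001 0" --pt "0.0003 0 0.001 0" --pt "0.0003 0 0.001 0" --pt "0.0003 0 0.001 0" --pt "0.0003 0 0.001 0"

```text
t: 11.8
eef_pos: [0.5642, 0.0387, 0.1186]
ee_rot: [[-0.139, -0.99, 0.004], [-0.99, 0.139, 0.004], [-0.005, -0.003, -1.0]]
force: [0.4, 6.4, 8.7]
finger_gap: 0.0151
```

```bash
python3 st.py
```

```text
{'t': 11.8, 'eef_pos': [0.5642, 0.0387, 0.1186], 'force': [0.4361, 6.3622, 8.6876], 'wrist_torque': [2.1651, 0.7938, -0.3118], 'finger_gap': 0.0151} 0.001247003762312103 yaw/zaxis -97.99333974878812 [-0.00457339 -0.00335899 -0.9999839 ]
moved along,lat,z [ 1.1988e-01 -1.2600e-03  7.0000e-05]
```

```bash
python3 -c "
from h import *
A=r.read_camera('scene');cv2.imwrite('pics/s8.png',A)"; python3 rem2.py pics/s8.png 186 181|grep rem;python3 rem3.py pics/s8.png 186 181|grep -o 'rem.*'; python3 -c "
from plant import r
print(r.get_state()['t'],r.sign_off())"
```

```text
5 -97.6 stripe mm 5.6 remaining mm 0.62
5 -98 stripe mm 5.63 remaining mm 0.17
15 -97.6 stripe mm 5.88 remaining mm 0.72
15 -98 stripe mm 5.92 remaining mm 0.27
remaining mm -0.66
remaining mm -1.14
remaining mm -0.41
remaining mm -0.89
the job is handed in; nothing more can be done
11.85 None
```

I gripped the plank's yellow block from above and slid the plank about 120 mm outward. I handed the job in at 11.85 s, still gripping the plank with a light downward press.

- **Plank end:** The last scene-camera fits put the red-striped end within about -1.1 to +0.7 mm of the orange pointer tip.
- **Level and at rest:** The grip is back within 0.1 mm of its height at the grasp, tilted by only about 0.1–0.2°. The arm was still, with about 9 N of vertical force at the tool.
- **Wheel and bystanders:** The last picture viewed, before a final sub-millimetre settling move, showed the wheel seated at the plank's end with its grey spot hidden beneath it. I commanded no move near the pen pot, brochures or mug, and did not check them again afterwards.

**Checks that disagreed:**
- **Wrist view:** The early wrist view gave a slide of 120.3 mm, or up to 123.5 mm once scaled to the plank's known width. The upper figure would leave the end about 3.5 mm short.
- **First two-camera estimate:** My first estimate, from the scene and side cameras, was 124 mm.
- **Stripe fit:** The free fit measured the 8 mm stripe as about 5.8 mm because of blur, so each end-position fit could be off by about 1 mm.

I relied on the final scene comparison because the end and the pointer lie close together in it, which makes it least sensitive to calibration errors.

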